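# Drive the tight bushing out of the grinder's bearing block

### The job

Take the red-handled drift from its rack, put its nose into the bore of the bearing block from above, and with it steadily drive the tight brass bushing down and out into the tray below, until the drift's stop collar is pressed home on the block; hold it there for a second with a firm push of 10 to 15 N. Use only the drift on the bushing, and never let it press on block or bushing with more than 25 N. Then stand the drift back in the rack hole it came from, upright with its nose on the bottom, and leave the other things on the bench alone.

Things in the scene. Friction and masses are not known exactly. Their poses are not given: they have to be found in the camera images.
- drift_grip (a point): Drift (loose, 0.17 kg): steel rod, upright in the rack, 136 mm long: round nose 15 mm wide, 76 mm long, tip chamfered 2 mm, below a square red handle 20 x 20 x 60 mm. A round stop collar, 28 mm wide, 6 mm thick, is clamped on the nose, its underside 42 to 70 mm above the tip, set anew each time and not reported. Point: handle middle, 106 mm above the tip. z up; x, y square to the handle's faces.
- drift_tip (a point): Centre of the flat end of the drift's nose (106 mm below the middle of the handle); same axes as the handle.
- bore_mouth (a point): Centre of the bore's mouth in the top of the aluminium block (60 x 64 mm, 40 mm thick, top 110 mm above the bench), fixed on blue cheeks over a grey catch tray. The bore is 18 mm wide, chamfered 1 mm, straight down through. Two strips of its wall are sprung in by under 1 mm and grip the bushing. A nose within about 1 mm of the axis goes in. x, y square to the block, z up.
- tray_floor (a point): Middle of the catch tray's floor, straight below the bore: 4 mm above the bench, 66 mm below the block's underside, 106 mm below the bore's mouth. The tray is 130 (x) x 100 (y) mm outside with 4 mm walls, 22 mm high, open at the top and between the cheeks; same axes as the block.
- bushing_center (a point): Centre of the brass bushing (loose, 30 g), 17.5 mm wide, 18 mm long, with a dark 10 mm hole; the nose bears on its upper end. Tight in the bore, that end 8 to 16 mm below the mouth; it slides only while pushed down with some 7 to 16 N (differs each time). Once that end leaves the block's underside, 2 to 30 mm before the collar meets the block, it drops into the tray. z along its axis.
- rack_hole (a point): Mouth of the drift's hole in the wooden rack (fixed block 140 x 64 mm, 60 mm high, its top 60 mm above the bench). The hole is 20 mm across and 36 mm deep; the drift stands in it with its tip on the hole's floor, the collar 6 to 34 mm above the rack. x points along the rack towards the second hole, 75 mm away; z is up.
- punch: Bystander in the rack's second hole: thin pin punch with an 8 mm nose, 18 mm collar and black handle 12 mm in diameter; its top is 33 mm above the rack. Its origin is its lower tip.
- foil_roll: Bystander: flat copper ring (roll of foil), 52 mm wide, 10 mm high, lying on the bench. Origin at the centre of its underside.
- solder_spool: Bystander: spool, 60 mm wide, 40 mm high. Origin at the centre of its underside.
- flux_jar: Bystander: amber jar, 52 mm wide, 70 mm high. Origin at the centre of its underside.
- mug: Bystander: white mug, 80 mm wide, 90 mm high. Origin at the centre of its underside.
- pliers: Bystander: pliers with blue handles, about 155 mm long, 12 mm high. Origin under the pivot.
- glass_cutter: Bystander: glass cutter with a green handle, about 127 mm long, 12 mm high. Origin under the handle's middle.
- drift: The whole drift; its origin is the nose tip.
- bushing: The whole bushing; its origin is the centre of its lower end.
- stand: The fixed stand with its block: its origin is under the middle of the tray, on the bench, straight below the bore; same axes as the block.

How it is judged:
On the way, in this order (a step that is already met when the one before it is completed fails the run):
1. the drift's nose is in the bore, at least 5 mm deep, with the bushing still in the block (horizontal distance between drift_tip and bore_mouth below 0.004 m and z of drift_tip in the frame of bore_mouth below -0.005 m and z of bushing_center in the frame of bore_mouth above -0.035 m), for 0.05 s.
2. the bushing is driven out into the tray and the drift's stop collar is held pressed on the block's top with at least 8 N for 0.4 s (z of bushing_center in the frame of tray_floor between 0 and 0.022 m and x of bushing_center in the frame of tray_floor between -0.062 and 0.062 m and y of bushing_center in the frame of tray_floor between -0.047 and 0.047 m and z of drift_tip in the frame of bore_mouth below -0.0405 m and horizontal distance between drift_tip and bore_mouth below 0.004 m and contact force between collar_c0 and stand above 8 N), for 0.4 s.
At the end, for the whole second after the job is handed in: The bushing lies at rest in the catch tray; the drift stands released and at rest in its own rack hole, within 6 mm of the hole's axis, its tip within 4 mm of the hole's floor and upright within 0.08 rad (z of bushing_center in the frame of tray_floor between 0 and 0.022 m and x of bushing_center in the frame of tray_floor between -0.062 and 0.062 m and y of bushing_center in the frame of tray_floor between -0.047 and 0.047 m and horizontal distance between drift_tip and rack_hole below 0.006 m and z of drift_tip in the frame of rack_hole below -0.032 m and angle between drift_grip's own z axis and vertical below 0.08 rad and linear speed of each of drift, bushing below 0.02 m/s); the robot touches nothing.
It fails at once if the drift presses on the block, its bore or its stand with more than 25 N (contact force between drift and stand above 25 N).
It fails at once if the drift presses on the bushing with more than 25 N (contact force between drift and bushing above 25 N).
It fails at once if the fingers push the bushing (contact force between the fingers and bushing above 0.5 N).
It fails at once if a bystander is moved more than 15 mm (distance of any of foil_roll, solder_spool, flux_jar, mug, pliers, glass_cutter, punch from where it was at the start of the episode above 0.015 m).
It also fails if it takes over 72 s, if anything falls off the work surface, if the arm or the gripper's body presses on something with over 40 N, if the wrist force passes 120 N, or if a joint passes its speed limit or range.

### The arm

A 6-joint arm with a two-finger parallel gripper is mounted at the origin on the work surface. World frame = base frame: x ahead of the robot, y to its left, z up, the work surface at z = 0. Lengths are in m, angles in rad, forces in N, time in s.
With the tool pointing down it reaches from about 0.25 to 0.775 m from the base axis. Payload 4 kg.
Tool frame: the origin (TCP) lies between the finger pads; the fingertips stand 11 mm ahead of it and the grasp point (between the pads) lies 8 mm behind it; x points along the fingers, y is the direction in which the jaws open and shut, and the axes are right-handed (so a half turn about x gives the same grasp; the last joint's range is limited). The gripper opens to 85 mm and grips with 20 to 120 N. Pads are 22 mm wide; open, the fingers measure 114 mm over their backs; the gripper's body (76 mm by 85 mm) begins 54 mm behind the grasp point. The pads swing forward as they close: fully open they stand 13 mm farther back than shut.
Start: joints at [1.063, 0.087, 1.371, -0, 1.684, -0.103], TCP at [0.217, 0.506, 0.207] pointing down, gripper open.
Joint ranges: [-3.1, 3.1], [-0.76, 2.03], [0.27, 2.55], [-1.08, 4.22], [0.17, 2.65], [-2.57, 2.57]. Speed limits (rad/s): [2.79, 2.79, 3.14, 3.14, 3.14, 3.14].

### API

Orientations are given as a 3x3 rotation matrix whose columns are the frame's x, y, z axes.
In Python, from rig import bot gives the robot as it stands.
- The arm moves only by the shell command python3 -m crank 'ROWS' [OPENING] [FORCE]. ROWS is JSON, a list of rows, each a list of 2 entries, a list of its own where there are three numbers: the shift along the world's x, y, z in cm, then the turn, a rotation vector about the world's x, y, z in degrees. A call has 1 to 5 rows; each row shifts and turns the commanded pose from where the row before left it; what a row does not reach is not made up. A row lasts 1/10 s, in which the tool goes at most 50 mm and 8.59 degrees, less where a joint would pass 70% of its speed; a pose out of reach is approached as far as the arm can. A call with a gripper value outside its range is refused whole. OPENING is the finger opening in cm, from 0 to 8.54, set as the call begins (- or left out, the last holds). The fingers move at their own pace and stop on an object; FORCE is the grip in N (left out, the last holds). Time passes only in rows, so rows that do not move let the fingers close. It gives the time, the measured TCP pose, the force and the opening at its end, in the units of the state.
- bot.read_state(): the state, without advancing time (a new reading comes with each control period).
- bot.get_image(name): name is "scene" or "top"; returns the picture (384x512x3 uint8, blue, green, red); there is no depth.
- bot.camera_info(name): a dict with "fx", "fy", "cx", "cy" (pixels), "rvec" (rotation vector, rad) and "tvec" (3), from world to camera coordinates, as OpenCV has them. Camera axes: x right, y down, z forward; pixel columns grow to the right and rows downward; lengths in m; the calibration is good to about 2 mm. A picture is of the moment at which its call begins. camera_info takes no time and is no camera call.
- bot.finish_job(): hands the job in, once; it reports no verdict.
The state is a dict: "clock": time; "qpos": joint angles; "joint_vel": joint speeds; "joint_efforts": joint torques, N m; "ee_pos": TCP position; "tool_rot": TCP orientation; "contact_force": force on the tool from outside, world axes, zero at the start; "wrist_torque": the same for the moment, N m; "grip_width": opening from 0.0 (shut) to 1.0 (fully open).
Only numpy, scipy, OpenCV 4.12 (cv2) and the standard library are available. Lean on these libraries where they do the work, as an engineer would, in place of code of your own. Each camera call takes 0.05 s, during which the arm holds its last target. There are 200 camera calls.

## Working session

There is one attempt and no reset: what is moved stays moved. The work goes in short steps, Python scripts to look and compute and a shell command to move; the robot and the scene stay as the last step left them, time stands still between calls to the robot, and variables do not carry over. Pictures are saved under pics/ and viewed, about 8 in all and at most 12, crops included, and the job is handed in when it is done.

```bash
ls; mkdir -p pics; python3 - <<'E'
from rig import bot
import cv2
s=bot.read_state(); print({k:s[k] for k in s})
for n in("scene","top"):
    print(bot.camera_info(n)); cv2.imwrite(f"pics/{n}0.png",bot.get_image(n))
E
```

```text
pics
{'clock': 0.0, 'qpos': array([ 1.06292330e+00,  8.79512509e-02,  1.37230832e+00, -2.18989693e-05,
        1.68357970e+00, -1.03116484e-01]), 'joint_vel': array([-1.92502906e-07, -3.01394180e-04, -4.47422684e-04, -3.14726721e-03,
       -2.00472257e-03,  2.58722027e-04]), 'joint_efforts': array([ 5.59918280e-04, -3.51867449e+01, -3.13273716e+01, -1.74606803e-04,
        1.09113843e-02,  7.77565788e-06]), 'ee_pos': array([0.2163311 , 0.50505526, 0.2061138 ]), 'tool_rot': array([[-1.07356009e-03,  3.93796025e-01,  9.19197225e-01],
       [-1.97363143e-03,  9.19195130e-01, -3.93797432e-01],
       [-9.99997476e-01, -2.23692174e-03, -2.09602995e-04]]), 'contact_force': array([ 1.35004734, -0.2399549 ,  0.21289039]), 'wrist_torque': array([-0.01327594,  0.02272533,  0.05110354]), 'grip_width': 0.998378020272465}
{'fx': 362.56347827680474, 'fy': 362.56347827680474, 'cx': 262.0747115232932, 'cy': 188.59606508084812, 'rvec': array([ 1.49726995,  2.0076374 , -0.89120559]), 'tvec': array([ 0.19021224, -0.31438894,  1.46144195])}
{'fx': 456.86349175365075, 'fy': 456.86349175365075, 'cx': 247.11061635079724, 'cy': 195.63562502568615, 'rvec': array([ 2.15040473, -2.13858757,  0.13230986]), 'tvec': array([0.0039217 , 0.62724461, 1.20771761])}
```

View pics/scene0.png

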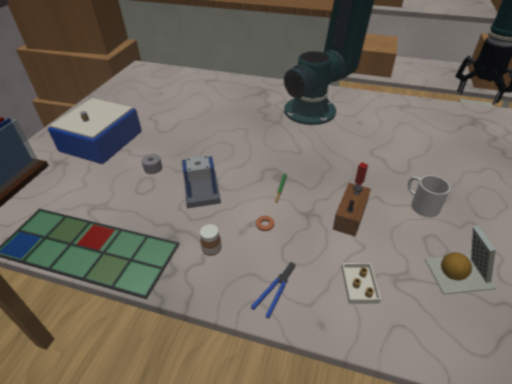

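View pics/top0.png

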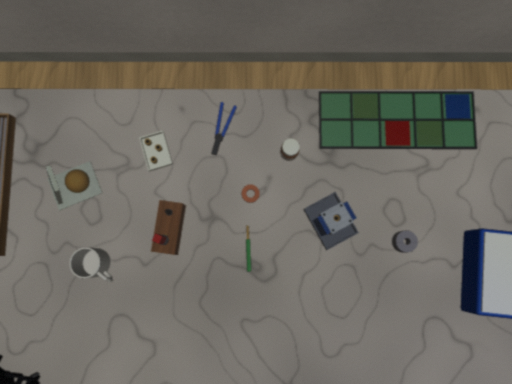

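The scene view shows the rack with the red drift near (352,205) and the stand near (200,180). In the top view the rack is near (168,228) and the stand near (333,220). I'll enlarge these.

```bash
cat > h.py <<'E'
import numpy as np, cv2
from rig import bot
def cam(n):
    c=bot.camera_info(n); K=np.array([[c['fx'],0,c['cx']],[0,c['fy'],c['cy']],[0,0,1]])
    return K,cv2.Rodrigues(c['rvec'])[0],c['tvec'],c['rvec']
def plane(n,uv,z):
    K,R,t,_=cam(n); C=-R.T@t; uv=np.atleast_2d(uv).astype(float)
    d=(R.T@np.linalg.inv(K)@np.c_[uv,np.ones(len(uv))].T).T
    return C+d*((z-C[2])/d[:,2])[:,None]
def proj(n,P):
    K,R,t,r=cam(n); return cv2.projectPoints(np.atleast_2d(P).astype(float),r,t,K,None)[0][:,0]
def tri(a,b):
    P=[cam(n)[0]@np.c_[cam(n)[1],cam(n)[2]] for n in("scene","top")]
    X=cv2.triangulatePoints(P[0],P[1],np.array(a,float),np.array(b,float))[:,0]; return X[:3]/X[3]
def crop(img,x0,y0,w,h,s): return cv2.resize(img[y0:y0+h,x0:x0+w],None,fx=s,fy=s,interpolation=cv2.INTER_CUBIC)
E
python3 - <<'E'
from h import *
S=cv2.imread("pics/scene0.png");T=cv2.imread("pics/top0.png")
a=[crop(S,325,155,60,50,6.5),crop(T,140,195,60,50,6.5)]
b=[crop(S,170,145,60,50,6.5),crop(T,300,190,60,50,6.5)]
a=[crop(S,325,155,54,82,3.6),crop(T,140,195,70,64,4.6)]
b=[crop(S,170,145,60,64,4.6),crop(T,300,190,60,64,4.6)]
a=[im[:294] for im in a];b=[im[:294] for im in b]
r=lambda L:np.hstack([cv2.copyMakeBorder(i,0,295-i.shape[0],0,4,0) for i in L])
A,B=r(a),r(b);w=max(A.shape[1],B.shape[1])
M=np.vstack([cv2.copyMakeBorder(i,0,0,0,w-i.shape[1],0) for i in(A,B)]);print(M.shape)
cv2.imwrite("pics/c1.png",M)
for n in("scene","top"):print(n,proj(n,[[0,0,0],[.5,0,0],[.5,.3,0],[.5,-.3,0]]).round().tolist())
E
```

```text
(590, 560, 3)
scene [[309.0, 111.0], [277.0, 191.0], [378.0, 211.0], [188.0, 174.0]]
top [[249.0, 433.0], [250.0, 243.0], [143.0, 242.0], [357.0, 244.0]]
```

View pics/c1.png

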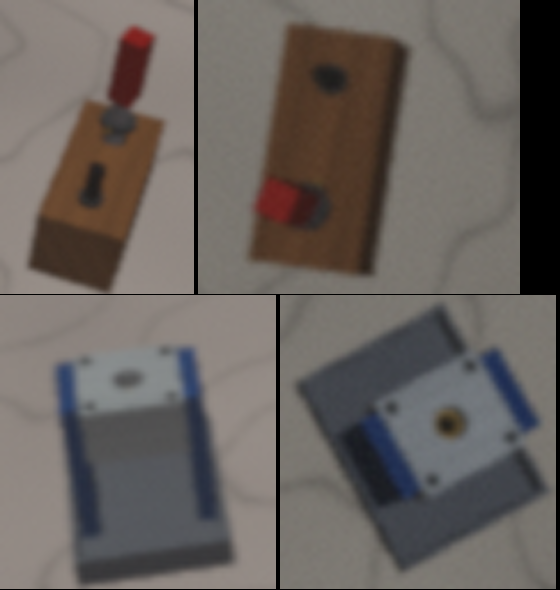

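The crops show the red handle top with the collar just above the rack, the second hole and the pin punch. They also show the block's bore with the brass in it, at about (337,218) in the top view and (198,164) in the scene view. Next I'll measure by masks.

```bash
cat >> h.py <<'E'
def cen(img,x0,y0,w,h,f,s=6):
    c=crop(img,x0,y0,w,h,s); m=f(c).astype(np.uint8)*255
    cs=cv2.findContours(m,cv2.RETR_EXTERNAL,cv2.CHAIN_APPROX_NONE)[0]; k=max(cs,key=cv2.contourArea)
    k=(k[:,0].astype(float)+.5)/s-.5+[x0,y0]; return k
def mid(k):
    M=cv2.moments(k.astype(np.float32)); return np.array([M['m10']/M['m00'],M['m01']/M['m00']])
E
python3 - <<'E'
from h import *
S=cv2.imread("pics/scene0.png");T=cv2.imread("pics/top0.png")
hsv=lambda c:cv2.cvtColor(c,cv2.COLOR_BGR2HSV).astype(int)
# bore
for n,I,(x,y,w,h) in(("top",T,(329,210,17,17)),("scene",S,(191,158,14,12))):
    b=I[y:y+h,x:x+w,0].astype(int); hi,lo=np.percentile(b,85),b.min(); print(n,"bore",hi,lo)
    for fr in(.35,.5,.65):
        k=cen(I,x,y,w,h,lambda c:c[...,0]<hi-(hi-lo)*fr,10); p=mid(k)
        print(fr,p.round(2),cv2.fitEllipse(k.astype(np.float32)),plane(n,p,.11).round(4))
red=lambda c:(hsv(c)[...,1]>150)&((hsv(c)[...,0]<8)|(hsv(c)[...,0]>172))
redtop=lambda c:red(c)&(c[...,2]>130)
for n,I,b in(("top",T,(145,225,35,30)),("scene",S,(345,155,35,40))):
    for nm,f in(("red",red),("top",redtop)):
        k=cen(I,*b,f); print(n,nm,mid(k).round(2),cv2.minAreaRect(plane(n,k,.16)[:,:2].astype(np.float32)*1000),plane(n,mid(k),.16).round(4))
    x,y,w,h=b; print(I[y:y+h:3,x:x+w:2,2].tolist() if 0 else '')
E
```

```text
top bore 124.0 29
0.35 [336.62 217.36] ((336.6205749511719, 217.3555908203125), (6.908793926239014, 7.181354999542236), 83.33264923095703) [[ 0.5628 -0.2236  0.11  ]]
0.5 [336.61 217.38] ((336.6095275878906, 217.3830108642578), (6.068415641784668, 6.370299816131592), 79.32257843017578) [[ 0.5627 -0.2236  0.11  ]]
0.65 [336.54 217.45] ((336.5448913574219, 217.44923400878906), (5.19580602645874, 5.4834394454956055), 78.04733276367188) [[ 0.5626 -0.2234  0.11  ]]
scene bore 140.0 83
0.35 [197.34 162.89] ((197.3360595703125, 162.8923797607422), (4.205578327178955, 6.8758158683776855), 82.45418548583984) [[ 0.5638 -0.2221  0.11  ]]
0.5 [197.29 162.9 ] ((197.28257751464844, 162.90525817871094), (3.569891929626465, 6.034416198730469), 82.01866912841797) [[ 0.5639 -0.2222  0.11  ]]
0.65 [197.27 162.94] ((197.25404357910156, 162.94688415527344), (2.858837366104126, 5.308060169219971), 82.5579833984375) [[ 0.5641 -0.2222  0.11  ]]
top red [157.34 238.24] ((504.00836181640625, 223.88290405273438), (23.381649017333984, 22.434907913208008), 72.52268981933594) [[0.5046 0.2254 0.16  ]]Traceback (most recent call last):
  File "<stdin>", line 14, in <module>
  File "h.py", line 18, in cen
    cs=cv2.findContours(m,cv2.RETR_EXTERNAL,cv2.CHAIN_APPROX_NONE)[0]; k=max(cs,key=cv2.contourArea)
                                                                         ~~~^^^^^^^^^^^^^^^^^^^^^^^^
ValueError: max() iterable argument is empty
```

```bash
python3 - <<'E'
from h import *
S=cv2.imread("pics/scene0.png");T=cv2.imread("pics/top0.png")
hsv=lambda c:cv2.cvtColor(c,cv2.COLOR_BGR2HSV).astype(int)
red=lambda c:(hsv(c)[...,1]>140)&((hsv(c)[...,0]<6)|(hsv(c)[...,0]>170))
P={}
for n,I,b,th in(("top",T,(145,225,35,30),(85,95,105)),("scene",S,(345,155,35,40),(120,135,150))):
    x,y,w,h=b; m=red(I[y:y+h,x:x+w]); print(n,np.percentile(I[y:y+h,x:x+w,2][m],[5,25,50,75,95]))
    for t in th:
        k=cen(I,*b,lambda c:red(c)&(c[...,2]>t)); q=plane(n,k,.16)[:,:2].astype(np.float32)*1000
        print(t,mid(k).round(2),cv2.minAreaRect(q),plane(n,mid(k),.16).round(4)); P[n]=mid(k)
wood=lambda c:(hsv(c)[...,1]>95)&(hsv(c)[...,0]>6)&(hsv(c)[...,0]<20)
k=cen(T,145,190,50,75,wood); print("rack",cv2.minAreaRect(plane("top",k,.06)[:,:2].astype(np.float32)*1000))
top=lambda c:wood(c)&(c[...,2]>75)
k=cen(T,145,190,50,75,top); print("racktop",cv2.minAreaRect(plane("top",k,.06)[:,:2].astype(np.float32)*1000))
# blue cheeks
blue=lambda c:(hsv(c)[...,1]>120)&(hsv(c)[...,0]>105)&(hsv(c)[...,0]<125)&(c[...,0]>90)
k=cen(T,338,195,22,30,blue); print("cheek",cv2.minAreaRect(plane("top",k,.11)[:,:2].astype(np.float32)*1000))
# punch crop brightness
d=lambda c:c.max(2)<55
k=cen(T,160,203,18,16,d); print("punch",mid(k),plane("top",mid(k),.08))
for n in("scene","top"): print(n,"pred drift axis z=.16,.1,.06 at .5046,.225:",proj(n,[[.5046,.2254,z] for z in(.16,.1,.06)]).round(1).tolist())
E
```

```text
top [ 57.   83.5 104.  108.5 110. ]
85 [156.72 238.15] ((504.8904113769531, 227.08062744140625), (18.535987854003906, 20.855243682861328), 68.29987335205078) [[0.5048 0.2269 0.16  ]]
95 [156.53 238.1 ] ((504.7366027832031, 227.6325225830078), (17.480886459350586, 19.21349334716797), 68.89837646484375) [[0.5049 0.2274 0.16  ]]
105 [156.31 238.05] ((505.0412902832031, 227.78012084960938), (15.597832679748535, 15.523600578308105), 64.24412536621094) [[0.505  0.2279 0.16  ]]
scene [ 70.    71.    71.    84.25 129.  ]
120 [362.78 164.68] ((505.7504577636719, 228.9433135986328), (15.46907901763916, 14.0664701461792), 67.15711212158203) [[0.5056 0.2286 0.16  ]]Traceback (most recent call last):
  File "<stdin>", line 9, in <module>
  File "h.py", line 18, in cen
    cs=cv2.findContours(m,cv2.RETR_EXTERNAL,cv2.CHAIN_APPROX_NONE)[0]; k=max(cs,key=cv2.contourArea)
                                                                         ~~~^^^^^^^^^^^^^^^^^^^^^^^^
ValueError: max() iterable argument is empty
```

```bash
python3 - <<'E'
from h import *
S=cv2.imread("pics/scene0.png");T=cv2.imread("pics/top0.png")
hsv=lambda c:cv2.cvtColor(c,cv2.COLOR_BGR2HSV).astype(int)
red=lambda c:(hsv(c)[...,1]>140)&((hsv(c)[...,0]<6)|(hsv(c)[...,0]>170))
k=cen(S,345,155,35,40,lambda c:red(c)&(c[...,2]>100)); a=mid(k)
print("scene top",a,cv2.minAreaRect(plane("scene",k,.16)[:,:2].astype(np.float32)*1000),plane("scene",a,.16).round(4),"tri",tri(a,[156.65,238.12]).round(4))
c=T[195:265,145:195]; print(hsv(c)[::9,::5].tolist()[3])
wood=lambda c:(hsv(c)[...,1]>80)&(hsv(c)[...,0]>4)&(hsv(c)[...,0]<22)
for t in(0,60,75):
  k=cen(T,145,190,50,75,lambda c:wood(c)&(c[...,2]>t)); print("rack",t,cv2.minAreaRect(plane("top",k,.06)[:,:2].astype(np.float32)*1000))
blue=lambda c:(hsv(c)[...,1]>110)&(hsv(c)[...,0]>100)&(hsv(c)[...,0]<130)
k=cen(T,338,195,22,30,blue); print("cheek",cv2.minAreaRect(plane("top",k,.11)[:,:2].astype(np.float32)*1000))
d=lambda c:c.max(2)<60
k=cen(T,160,203,18,16,d); print("punch",mid(k),plane("top",mid(k),.08))
R=bot.read_state()['tool_rot']; print("jaw yaw now",np.degrees(np.arctan2(R[1,1],R[0,1])))
E
```

```text
scene top [362.79294503 165.14329644] ((507.6556091308594, 229.33595275878906), (17.79551887512207, 17.383419036865234), 68.10102844238281) [[0.5076 0.2288 0.16  ]] tri [0.5049 0.2281 0.1578]
[[20, 25, 123], [18, 25, 124], [14, 50, 107], [12, 131, 76], [12, 123, 83], [13, 129, 79], [13, 132, 83], [11, 108, 52], [18, 25, 124], [18, 24, 125]]
rack 0 ((539.2765502929688, 219.9238739013672), (71.57291412353516, 138.64804077148438), 81.9883041381836)
rack 60 ((539.6217041015625, 222.26661682128906), (67.15331268310547, 138.61143493652344), 82.20818328857422)
rack 75 ((539.7977905273438, 223.54908752441406), (64.58187103271484, 138.60934448242188), 82.22039794921875)
cheek ((581.0617065429688, -256.6822509765625), (44.89036560058594, 7.921416759490967), 28.387948989868164)
punch [168.21633952 211.64676254] [[0.57834863 0.21557714 0.08      ]]
jaw yaw now 66.80597652860152
```

```bash
python3 -m crank '[[[3.4,-3.3,0.3],[0,0,0]],[[3.4,-3.3,0.3],[0,0,0]],[[3.4,-3.3,0.3],[0,0,0]],[[3.4,-3.3,0],[0,0,0]],[[3.4,-3.3,0],[0,0,0]]]' 8.5 60
python3 -m crank '[[[3.4,-3.3,0],[0,0,0]],[[3.4,-3.3,0],[0,0,0]],[[3,-2.7,0],[0,0,0]],[[2,-2,0],[0,0,1]],[[0,0,0],[0,0,0]]]'
python3 -m crank '[[[0,0,0],[0,0,0]],[[0,0,0],[0,0,0]]]'
```

```text
clock: 0.6
ee_pos: [0.3875, 0.3391, 0.216]
tool_rot: [[-0.0, 0.393, 0.919], [-0.0, 0.919, -0.393], [-1.0, -0.0, -0.0]]
contact_force: [0.5, -0.4, -0.1]
grip_width: 0.997
clock: 1.1
ee_pos: [0.5066, 0.2245, 0.215]
tool_rot: [[-0.001, 0.382, 0.924], [-0.002, 0.924, -0.382], [-1.0, -0.002, -0.0]]
contact_force: [0.3, -0.1, -0.0]
grip_width: 0.994
clock: 1.3
ee_pos: [0.5039, 0.2282, 0.216]
tool_rot: [[-0.001, 0.377, 0.926], [0.0, 0.926, -0.377], [-1.0, -0.0, -0.001]]
contact_force: [-0.5, -0.3, -0.7]
grip_width: 0.992
```

```bash
python3 -m crank '[[[0,0,-3],[0,0,0]],[[0,0,-3],[0,0,0]],[[0,0,-2],[0,0,0]],[[0,0,-1.4],[0,0,0]],[[0,0,0],[0,0,0]]]'
python3 -m crank '[[[0,0,0],[0,0,0]],[[0,0,0],[0,0,0]],[[0,0,0],[0,0,0]],[[0,0,0],[0,0,0]],[[0,0,0],[0,0,0]]]' 0 40
python3 -m crank '[[[0,0,0],[0,0,0]],[[0,0,0],[0,0,0]],[[0,0,0],[0,0,0]],[[0,0,0],[0,0,0]],[[0,0,0],[0,0,0]]]' 0 110
python3 -c "
from h import *
S=bot.get_image('scene');T=bot.get_image('top');cv2.imwrite('pics/s1.png',S);cv2.imwrite('pics/t1.png',T)
cv2.imwrite('pics/c2.png',np.hstack([crop(S,320,140,70,85,5),crop(T,130,190,75,85,5)]))"
```

```text
clock: 1.8
ee_pos: [0.5025, 0.2279, 0.12]
tool_rot: [[-0.004, 0.376, 0.927], [-0.001, 0.927, -0.376], [-1.0, -0.003, -0.004]]
contact_force: [-0.0, -0.0, -0.2]
grip_width: 0.996
clock: 2.3
ee_pos: [0.5052, 0.2277, 0.1234]
tool_rot: [[0.002, 0.378, 0.926], [0.001, 0.926, -0.378], [-1.0, 0.001, 0.001]]
contact_force: [-0.4, -0.5, 3.4]
grip_width: 0.22
clock: 2.8
ee_pos: [0.5054, 0.2278, 0.1237]
tool_rot: [[0.003, 0.378, 0.926], [0.001, 0.926, -0.378], [-1.0, 0.002, 0.002]]
contact_force: [-0.3, -0.1, 5.5]
grip_width: 0.193
```

View pics/c2.png

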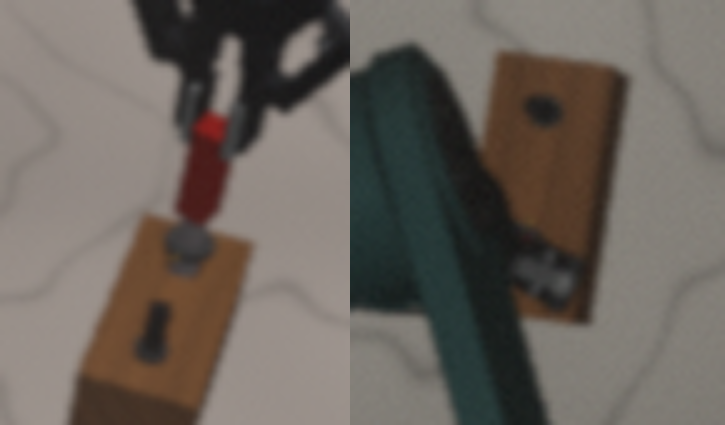

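The grip is on the handle in both views: pads on its upper half, collar and punch unaffected. Now I'll lift and carry it over the block.

```bash
python3 -m crank '[[[0,0,1],[0,0,0]],[[0,0,2],[0,0,0]],[[0,0,3],[0,0,0]],[[0,0,3],[0,0,0]],[[0,0,3],[0,0,0]]]'
python3 -m crank '[[[0,0,1],[0,0,0]],[[0,-2,0],[0,0,0]],[[0,-4,0],[0,0,0]],[[0.5,-4,0],[0,0,0]],[[0.5,-4,0],[0,0,0]]]'
python3 -m crank '[[[0.8,-4,0],[0,0,0]],[[0.8,-4,0],[0,0,0]],[[0.8,-4,0],[0,0,0]],[[0.8,-4,0],[0,0,0]],[[0.8,-4,0],[0,0,0]]]'
python3 -m crank '[[[0.8,-4,0],[0,0,0]],[[0,-4,0],[0,0,0]],[[0,-2,0],[0,0,0]],[[0,-1,-1],[0,0,0]],[[0,0,-0.7],[0,0,0]]]'
python3 -m crank '[[[0,0,0],[0,0,0]],[[0,0,0],[0,0,0]],[[0,0,0],[0,0,0]]]'
python3 -c "
from h import *
print(bot.read_state()['ee_pos'])
S=bot.get_image('scene');T=bot.get_image('top');cv2.imwrite('pics/s2.png',S);cv2.imwrite('pics/t2.png',T)
cv2.imwrite('pics/c3.png',np.hstack([crop(S,165,100,70,85,5),crop(T,295,175,75,85,5)]))
print(bot.read_state()['ee_pos'],proj('scene',[.563,-.223,.126]))"
```

```text
clock: 3.4
ee_pos: [0.5039, 0.2273, 0.2425]
tool_rot: [[-0.002, 0.378, 0.926], [-0.001, 0.926, -0.378], [-1.0, -0.002, -0.002]]
contact_force: [1.1, 0.6, -1.4]
grip_width: 0.193
clock: 3.9
ee_pos: [0.5138, 0.0864, 0.2505]
tool_rot: [[-0.003, 0.377, 0.926], [-0.0, 0.926, -0.377], [-1.0, -0.001, -0.003]]
contact_force: [0.3, -0.3, -1.1]
grip_width: 0.202
clock: 4.4
ee_pos: [0.554, -0.1139, 0.2504]
tool_rot: [[-0.003, 0.378, 0.926], [0.001, 0.926, -0.378], [-1.0, -0.0, -0.003]]
contact_force: [0.3, -0.3, -1.4]
grip_width: 0.193
clock: 4.9
ee_pos: [0.5619, -0.2231, 0.2326]
tool_rot: [[-0.003, 0.379, 0.925], [0.002, 0.925, -0.379], [-1.0, 0.001, -0.004]]
contact_force: [0.4, 0.4, -2.0]
grip_width: 0.196
clock: 5.2
ee_pos: [0.5629, -0.2211, 0.2358]
tool_rot: [[0.001, 0.376, 0.927], [0.0, 0.927, -0.376], [-1.0, 0.0, 0.001]]
contact_force: [0.8, 0.9, -2.0]
grip_width: 0.194
[ 0.56289566 -0.22111848  0.23578374]
[ 0.56297376 -0.2215457   0.23611508] [[196.46172146 158.21240721]]
```

View pics/c3.png

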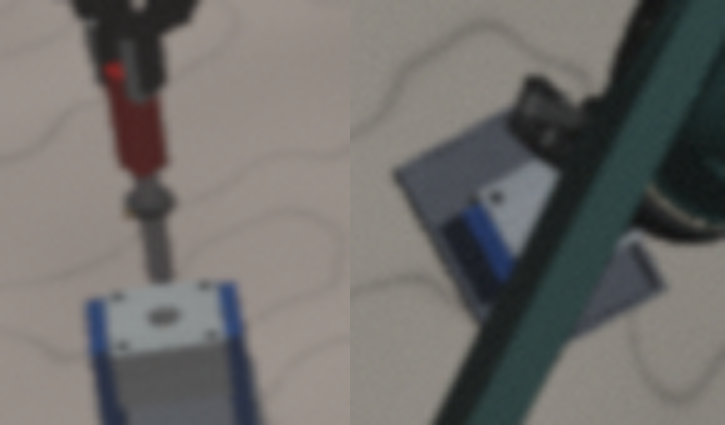

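The scene crop shows the drift above the block: tip at about (197,156), collar at about (195,141). The arm hides it in the top view. I'll measure the axis in the scene view against the projected vertical.

```bash
cat > ax.py <<'E'
from h import *
import sys
S=cv2.imread(sys.argv[1]); ztip=float(sys.argv[2]); x0=int(sys.argv[3])
b=S.astype(int); hsv=cv2.cvtColor(S,cv2.COLOR_BGR2HSV).astype(int)
hp=[];npx=[]
for y in range(108,162):
    r=np.where((hsv[y,x0-20:x0+20,1]>110)&((hsv[y,x0-20:x0+20,0]<8)|(hsv[y,x0-20:x0+20,0]>170)))[0]
    g=S[y,x0-14:x0+15].mean(1); bg=np.median(g); w=np.clip(bg-12-g,0,None); c=(w*np.arange(x0-14,x0+15)).sum()/max(w.sum(),1)
    print(y,len(r),(r.mean()+x0-20).round(1) if len(r) else '',"dark",round(c,2),round(w.sum()/max(w.max(),1),1),int(bg))
q=plane("scene",[[x0,150]],ztip)[0]
print("vertical px/row:",proj("scene",[[*q[:2],ztip+z] for z in(0,.05,.1,.136)]).round(1).tolist())
E
python3 ax.py pics/s2.png .136 197
```

```text
108 0  dark 189.67 11.0 92
109 0  dark 189.72 10.0 87
110 0  dark 189.96 8.9 79
111 0  dark 190.13 9.1 83
112 2 187.5 dark 190.61 9.5 96
113 3 187.0 dark 191.1 9.6 108
114 4 187.5 dark 191.43 9.0 103
115 4 187.5 dark 191.41 9.0 99
116 2 187.5 dark 191.3 9.5 105
117 2 187.5 dark 191.2 9.4 124
118 2 187.5 dark 191.06 9.6 137
119 2 188.5 dark 191.11 9.0 138
120 3 189.0 dark 191.28 9.0 136
121 8 191.5 dark 191.49 9.5 139
122 8 191.5 dark 191.64 9.7 139
123 8 191.5 dark 191.76 9.6 139
124 8 191.5 dark 191.91 9.6 139
125 7 192.0 dark 192.13 9.6 139
126 8 192.5 dark 192.34 9.6 140
127 8 192.5 dark 192.44 9.5 140
128 8 192.5 dark 192.56 9.5 140
129 8 192.5 dark 192.68 9.6 140
130 8 192.5 dark 192.78 9.6 141
131 7 193.0 dark 193.02 9.3 139
132 7 193.0 dark 193.17 9.0 140
133 5 193.0 dark 193.18 7.7 141
134 3 193.0 dark 193.36 5.6 141
135 0  dark 193.62 4.9 141
136 0  dark 193.93 5.0 139
137 0  dark 194.4 6.0 138
138 0  dark 194.53 7.7 137
139 0  dark 194.51 8.7 135
140 0  dark 194.59 9.3 136
141 0  dark 194.49 9.1 137
142 0  dark 194.23 8.0 139
143 0  dark 194.26 6.4 138
144 0  dark 194.91 5.2 138
145 0  dark 195.19 4.9 137
146 0  dark 195.28 4.9 137
147 0  dark 195.49 4.8 137
148 0  dark 195.79 4.8 135
149 0  dark 195.94 4.8 135
150 0  dark 196.09 4.7 134
151 0  dark 196.25 4.6 134
152 0  dark 196.32 4.7 134
153 0  dark 196.38 4.8 136
154 0  dark 196.63 4.7 137
155 0  dark 196.72 4.3 136
156 0  dark 200.44 4.7 133
157 0  dark 208.67 4.0 136
158 0  dark 208.84 2.9 136
159 0  dark 200.13 4.8 142
160 0  dark 198.45 4.9 139
161 0  dark 196.93 5.5 136
vertical px/row: [[197.0, 150.0], [194.7, 135.4], [192.3, 119.7], [190.4, 107.8]]
```

Tilt agrees with vertical (0.156 px per row, both measured and predicted). The tip sits about 1.5 mm too far in +y, so I'll correct that, then lower gently.

```bash
python3 -m crank '[[[0,-0.15,0],[0,0,0]],[[0,0,-1],[0,0,0]],[[0,0,-0.8],[0,0,0]],[[0,0,0],[0,0,0]],[[0,0,0],[0,0,0]]]'
python3 -m crank '[[[0,0,0],[0,0,0]]]'
python3 -c "
from h import *
S=bot.get_image('scene');cv2.imwrite('pics/s3.png',S)"
python3 -m crank '[[[0,0,-0.2],[0,0,0]],[[0,0,-0.2],[0,0,0]],[[0,0,-0.2],[0,0,0]],[[0,0,-0.2],[0,0,0]],[[0,0,0],[0,0,0]]]'
python3 ax.py pics/s3.png .118 197 | sed -n 12,54p
```

```text
clock: 5.8
ee_pos: [0.5623, -0.2238, 0.2164]
tool_rot: [[-0.001, 0.378, 0.926], [0.001, 0.926, -0.378], [-1.0, 0.0, -0.002]]
contact_force: [-0.6, -0.4, -2.0]
grip_width: 0.197
clock: 5.9
ee_pos: [0.5627, -0.224, 0.2174]
tool_rot: [[0.0, 0.378, 0.926], [0.0, 0.926, -0.378], [-1.0, 0.0, 0.0]]
contact_force: [0.1, -0.2, -0.9]
grip_width: 0.197
clock: 6.45
ee_pos: [0.5624, -0.2238, 0.2088]
tool_rot: [[-0.001, 0.378, 0.926], [0.001, 0.926, -0.378], [-1.0, 0.0, -0.001]]
contact_force: [0.0, -0.8, -1.0]
grip_width: 0.195
119 3 187.0 dark 191.05 9.8 106
120 4 187.5 dark 191.43 9.1 103
121 4 187.5 dark 191.46 9.2 102
122 2 187.5 dark 191.36 9.2 109
123 2 187.5 dark 191.37 9.2 128
124 1 188.0 dark 191.26 9.3 139
125 2 188.5 dark 191.27 9.0 141
126 3 189.0 dark 191.37 9.2 141
127 8 191.5 dark 191.49 9.5 141
128 8 191.5 dark 191.64 9.4 141
129 8 191.5 dark 191.75 9.4 141
130 7 192.0 dark 191.92 9.3 141
131 7 192.0 dark 192.18 9.2 140
132 8 192.5 dark 192.36 9.5 141
133 8 192.5 dark 192.48 9.6 141
134 8 192.5 dark 192.64 9.4 141
135 8 192.5 dark 192.73 9.3 138
136 7 193.0 dark 192.91 9.2 138
137 7 193.0 dark 193.05 8.9 136
138 5 193.0 dark 193.03 8.1 136
139 3 193.0 dark 193.13 6.3 137
140 0  dark 193.37 5.1 137
141 0  dark 193.73 5.1 139
142 0  dark 194.26 5.9 138
143 0  dark 194.56 7.6 139
144 0  dark 194.57 8.7 138
145 0  dark 194.53 9.2 138
146 0  dark 194.37 8.8 137
147 0  dark 194.14 8.3 136
148 0  dark 194.02 6.9 136
149 0  dark 194.62 5.1 135
150 0  dark 195.08 4.6 134
151 0  dark 195.28 4.7 134
152 0  dark 195.38 4.6 135
153 0  dark 195.6 4.7 136
154 0  dark 195.87 4.8 137
155 0  dark 195.96 4.8 136
156 0  dark 196.91 4.7 128
157 0  dark 200.33 6.1 125
158 0  dark 200.93 6.5 130
159 0  dark 201.14 5.7 118
160 0  dark 198.41 7.0 125
161 0  dark 197.02 7.9 125
```

The axis now extrapolates to column 197.19 at the mouth, and the bore is at 197.28. Going on down in small steps.

```bash
python3 -m crank '[[[0,0,-0.2],[0,0,0]],[[0,0,-0.1],[0,0,0]],[[0,0,0],[0,0,0]]]'
python3 -m crank '[[[0,0,-0.1],[0,0,0]],[[0,0,-0.1],[0,0,0]],[[0,0,0],[0,0,0]]]'
```

```text
clock: 6.75
ee_pos: [0.5625, -0.2239, 0.2061]
tool_rot: [[-0.0, 0.378, 0.926], [0.0, 0.926, -0.378], [-1.0, 0.0, -0.0]]
contact_force: [-0.4, 0.3, -1.7]
grip_width: 0.193
clock: 7.05
ee_pos: [0.5626, -0.2239, 0.2041]
tool_rot: [[-0.0, 0.378, 0.926], [0.0, 0.926, -0.378], [-1.0, 0.0, -0.0]]
contact_force: [-0.1, -0.6, -1.5]
grip_width: 0.193
```

```bash
for i in 1; do :; done; python3 -m crank '[[[0,0,-0.1],[0,0,0]],[[0,0,-0.1],[0,0,0]],[[0,0,0],[0,0,0]]]'
python3 -m crank '[[[0,0,-0.1],[0,0,0]],[[0,0,-0.1],[0,0,0]],[[0,0,0],[0,0,0]]]'
```

```text
clock: 7.35
ee_pos: [0.5625, -0.2239, 0.2021]
tool_rot: [[-0.0, 0.378, 0.926], [0.0, 0.926, -0.378], [-1.0, 0.0, -0.0]]
contact_force: [-0.5, 0.3, -2.2]
grip_width: 0.191
clock: 7.65
ee_pos: [0.5625, -0.2239, 0.2001]
tool_rot: [[-0.0, 0.378, 0.926], [0.0, 0.926, -0.378], [-1.0, 0.0, -0.0]]
contact_force: [0.2, -0.9, -2.0]
grip_width: 0.202
```

```bash
python3 -m crank '[[[0,0,-0.1],[0,0,0]],[[0,0,-0.1],[0,0,0]],[[0,0,0],[0,0,0]]]'
python3 -m crank '[[[0,0,-0.1],[0,0,0]],[[0,0,-0.1],[0,0,0]],[[0,0,0],[0,0,0]]]'
```

```text
clock: 7.95
ee_pos: [0.5625, -0.2239, 0.1981]
tool_rot: [[-0.0, 0.378, 0.926], [0.0, 0.926, -0.378], [-1.0, 0.0, -0.0]]
contact_force: [-0.3, -0.5, -2.6]
grip_width: 0.196
clock: 8.25
ee_pos: [0.5626, -0.2239, 0.1963]
tool_rot: [[-0.0, 0.378, 0.926], [0.0, 0.926, -0.378], [-1.0, 0.0, -0.0]]
contact_force: [-0.2, -1.2, -0.8]
grip_width: 0.199
```

```bash
python3 -m crank '[[[0,0,-0.1],[0,0,0]],[[0,0,0],[0,0,0]]]'
python3 -m crank '[[[0,0,-0.1],[0,0,0]],[[0,0,0],[0,0,0]]]'
python3 -m crank '[[[0,0,-0.1],[0,0,0]],[[0,0,0],[0,0,0]]]'
```

```text
clock: 8.45
ee_pos: [0.5628, -0.224, 0.1962]
tool_rot: [[0.001, 0.378, 0.926], [-0.0, 0.926, -0.378], [-1.0, 0.0, 0.001]]
contact_force: [-1.2, -0.3, 1.6]
grip_width: 0.198
clock: 8.65
ee_pos: [0.5631, -0.2241, 0.1961]
tool_rot: [[0.002, 0.378, 0.926], [-0.001, 0.926, -0.378], [-1.0, -0.0, 0.003]]
contact_force: [-0.4, 1.1, 5.0]
grip_width: 0.199
clock: 8.85
ee_pos: [0.5633, -0.2242, 0.196]
tool_rot: [[0.004, 0.378, 0.926], [-0.002, 0.926, -0.378], [-1.0, -0.0, 0.004]]
contact_force: [-0.7, 0.1, 7.5]
grip_width: 0.194
```

```bash
python3 -m crank '[[[0,0,-0.1],[0,0,0]],[[0,0,0],[0,0,0]]]'
python3 -m crank '[[[0,0,-0.1],[0,0,0]],[[0,0,0],[0,0,0]]]'
```

```text
clock: 9.05
ee_pos: [0.5634, -0.2244, 0.1956]
tool_rot: [[0.004, 0.378, 0.926], [-0.002, 0.926, -0.378], [-1.0, -0.0, 0.005]]
contact_force: [1.2, 0.8, 9.4]
grip_width: 0.195
clock: 9.25
ee_pos: [0.5635, -0.2244, 0.1948]
tool_rot: [[0.005, 0.378, 0.926], [-0.002, 0.926, -0.378], [-1.0, -0.0, 0.005]]
contact_force: [-1.2, 0.9, 8.9]
grip_width: 0.199
```

It slides at about 11 N net. I'll drive on steadily.

```bash
python3 -m crank '[[[0,0,-0.1],[0,0,0]],[[0,0,-0.1],[0,0,0]],[[0,0,-0.1],[0,0,0]],[[0,0,-0.1],[0,0,0]]]'
python3 -m crank '[[[0,0,-0.1],[0,0,0]],[[0,0,-0.1],[0,0,0]],[[0,0,-0.1],[0,0,0]],[[0,0,-0.1],[0,0,0]]]'
```

```text
clock: 9.65
ee_pos: [0.5637, -0.2245, 0.1914]
tool_rot: [[0.006, 0.378, 0.926], [-0.003, 0.926, -0.378], [-1.0, -0.001, 0.006]]
contact_force: [-1.8, 0.4, 11.7]
grip_width: 0.199
clock: 10.05
ee_pos: [0.5637, -0.2245, 0.1875]
tool_rot: [[0.006, 0.378, 0.926], [-0.003, 0.926, -0.378], [-1.0, -0.001, 0.006]]
contact_force: [-1.1, 0.7, 12.6]
grip_width: 0.197
```

```bash
python3 -m crank '[[[0,0,-0.1],[0,0,0]],[[0,0,-0.1],[0,0,0]],[[0,0,-0.1],[0,0,0]],[[0,0,-0.1],[0,0,0]],[[0,0,-0.1],[0,0,0]]]'
python3 -m crank '[[[0,0,-0.1],[0,0,0]],[[0,0,-0.1],[0,0,0]],[[0,0,-0.1],[0,0,0]],[[0,0,-0.1],[0,0,0]],[[0,0,-0.1],[0,0,0]]]'
```

```text
clock: 10.55
ee_pos: [0.5637, -0.2246, 0.1824]
tool_rot: [[0.005, 0.378, 0.926], [-0.003, 0.926, -0.378], [-1.0, -0.001, 0.006]]
contact_force: [-1.2, 0.4, 10.6]
grip_width: 0.193
clock: 11.05
ee_pos: [0.5637, -0.2246, 0.1772]
tool_rot: [[0.005, 0.378, 0.926], [-0.003, 0.926, -0.378], [-1.0, -0.001, 0.006]]
contact_force: [-0.8, 0.6, 10.3]
grip_width: 0.195
```

Near the exit now (depth about 32.5 mm), so slower from here.

```bash
python3 -m crank '[[[0,0,-0.1],[0,0,0]],[[0,0,-0.1],[0,0,0]],[[0,0,-0.1],[0,0,0]],[[0,0,-0.1],[0,0,0]]]'
python3 -m crank '[[[0,0,-0.05],[0,0,0]],[[0,0,-0.05],[0,0,0]],[[0,0,0],[0,0,0]]]'
python3 -m crank '[[[0,0,-0.05],[0,0,0]],[[0,0,-0.05],[0,0,0]],[[0,0,0],[0,0,0]]]'
```

```text
clock: 11.45
ee_pos: [0.563, -0.2243, 0.1709]
tool_rot: [[0.002, 0.378, 0.926], [-0.001, 0.926, -0.378], [-1.0, -0.0, 0.003]]
contact_force: [0.2, 0.2, 0.4]
grip_width: 0.198
clock: 11.75
ee_pos: [0.5621, -0.2237, 0.1668]
tool_rot: [[-0.002, 0.378, 0.926], [0.001, 0.926, -0.378], [-1.0, 0.0, -0.002]]
contact_force: [-0.2, -1.0, -1.7]
grip_width: 0.194
clock: 12.05
ee_pos: [0.5625, -0.2239, 0.167]
tool_rot: [[-0.0, 0.378, 0.926], [0.0, 0.926, -0.378], [-1.0, 0.0, -0.0]]
contact_force: [0.5, 0.1, -2.1]
grip_width: 0.192
```

The force dropped to baseline, so the bushing is out. Lowering the collar onto the block.

```bash
python3 -m crank '[[[0,0,-0.1],[0,0,0]],[[0,0,-0.1],[0,0,0]],[[0,0,0],[0,0,0]]]'
python3 -m crank '[[[0,0,-0.1],[0,0,0]],[[0,0,-0.1],[0,0,0]],[[0,0,0],[0,0,0]]]'
python3 -c "
from h import *
S=bot.get_image('scene');cv2.imwrite('pics/s4.png',S)
cv2.imwrite('pics/c4.png',crop(S,165,105,70,110,5))"
```

```text
clock: 12.35
ee_pos: [0.5625, -0.2239, 0.1651]
tool_rot: [[-0.0, 0.378, 0.926], [0.0, 0.926, -0.378], [-1.0, 0.0, -0.0]]
contact_force: [-0.0, 0.6, -1.0]
grip_width: 0.2
clock: 12.65
ee_pos: [0.5625, -0.2239, 0.1631]
tool_rot: [[-0.0, 0.378, 0.926], [0.0, 0.926, -0.378], [-1.0, 0.0, -0.0]]
contact_force: [0.1, 1.0, -2.0]
grip_width: 0.196
```

View pics/c4.png

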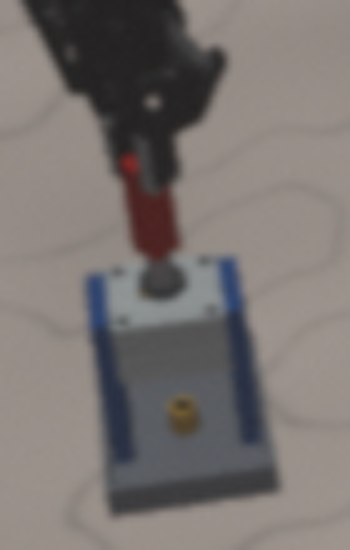

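The bushing stands in the tray at crop (182,412), and the collar is just above the block.

```bash
python3 -m crank '[[[0,0,-0.1],[0,0,0]],[[0,0,0],[0,0,0]]]'
python3 -m crank '[[[0,0,-0.1],[0,0,0]],[[0,0,0],[0,0,0]]]'
python3 -m crank '[[[0,0,-0.1],[0,0,0]],[[0,0,0],[0,0,0]]]'
```

```text
clock: 12.9
ee_pos: [0.5626, -0.2239, 0.1622]
tool_rot: [[-0.0, 0.378, 0.926], [0.0, 0.926, -0.378], [-1.0, 0.0, -0.0]]
contact_force: [0.3, -0.5, -1.9]
grip_width: 0.194
clock: 13.1
ee_pos: [0.5625, -0.2239, 0.1611]
tool_rot: [[-0.0, 0.378, 0.926], [0.0, 0.926, -0.378], [-1.0, 0.0, -0.0]]
contact_force: [0.4, -1.2, -1.3]
grip_width: 0.203
clock: 13.3
ee_pos: [0.5625, -0.2239, 0.1602]
tool_rot: [[-0.0, 0.378, 0.926], [0.0, 0.926, -0.378], [-1.0, 0.0, -0.0]]
contact_force: [0.1, -0.4, -2.1]
grip_width: 0.194
```

```bash
python3 -m crank '[[[0,0,-0.1],[0,0,0]],[[0,0,-0.1],[0,0,0]],[[0,0,0],[0,0,0]]]'
python3 -m crank '[[[0,0,-0.1],[0,0,0]],[[0,0,-0.1],[0,0,0]],[[0,0,0],[0,0,0]]]'
```

```text
clock: 13.6
ee_pos: [0.5629, -0.2241, 0.1599]
tool_rot: [[0.002, 0.378, 0.926], [-0.001, 0.926, -0.378], [-1.0, -0.0, 0.002]]
contact_force: [-0.7, 0.9, 4.1]
grip_width: 0.198
clock: 13.9
ee_pos: [0.5632, -0.2242, 0.1599]
tool_rot: [[0.004, 0.378, 0.926], [-0.002, 0.926, -0.378], [-1.0, -0.0, 0.004]]
contact_force: [-3.0, 0.3, 10.9]
grip_width: 0.195
```

Pressed home at TCP z 0.160, with about 12.6 N net (10.9 plus 1.7 drift weight). Holding for over a second.

```bash
for k in 1; do python3 -m crank '[[[0,0,0],[0,0,0]],[[0,0,0],[0,0,0]],[[0,0,0],[0,0,0]],[[0,0,0],[0,0,0]],[[0,0,0],[0,0,0]]]'; done
python3 -m crank '[[[0,0,0],[0,0,0]],[[0,0,0],[0,0,0]],[[0,0,0],[0,0,0]],[[0,0,0],[0,0,0]],[[0,0,0],[0,0,0]]]'
python3 -m crank '[[[0,0,0],[0,0,0]],[[0,0,0],[0,0,0]],[[0,0,0],[0,0,0]]]'
```

```text
clock: 14.4
ee_pos: [0.5632, -0.2242, 0.1599]
tool_rot: [[0.004, 0.378, 0.926], [-0.002, 0.926, -0.378], [-1.0, -0.0, 0.004]]
contact_force: [-2.7, 1.4, 10.5]
grip_width: 0.194
clock: 14.9
ee_pos: [0.5632, -0.2242, 0.1599]
tool_rot: [[0.004, 0.378, 0.926], [-0.002, 0.926, -0.378], [-1.0, -0.0, 0.004]]
contact_force: [-2.7, 1.9, 10.2]
grip_width: 0.193
clock: 15.2
ee_pos: [0.5632, -0.2242, 0.1599]
tool_rot: [[0.004, 0.378, 0.926], [-0.002, 0.926, -0.378], [-1.0, -0.0, 0.004]]
contact_force: [-3.0, 1.2, 11.0]
grip_width: 0.196
```

```bash
python3 -m crank '[[[0,0,0.4],[0,0,0]],[[0,0,1],[0,0,0]],[[0,0,2],[0,0,0]],[[0,0,3],[0,0,0]],[[0,0,3.2],[0,0,0]]]'
python3 -m crank '[[[0,0,0],[0,0,0]],[[0,0,0],[0,0,0]]]'
python3 -c "
from h import *
S=bot.get_image('scene');T=bot.get_image('top');cv2.imwrite('pics/s5.png',S);cv2.imwrite('pics/t5.png',T)"
python3 ax.py pics/s5.png .15 197 | sed -n '8,44p;$p'
```

```text
clock: 15.7
ee_pos: [0.5621, -0.2237, 0.2517]
tool_rot: [[-0.003, 0.378, 0.926], [0.002, 0.926, -0.378], [-1.0, 0.0, -0.003]]
contact_force: [0.7, -0.1, -0.5]
grip_width: 0.197
clock: 15.9
ee_pos: [0.563, -0.2241, 0.2527]
tool_rot: [[0.001, 0.378, 0.926], [-0.0, 0.926, -0.378], [-1.0, 0.0, 0.001]]
contact_force: [0.0, -0.2, -2.1]
grip_width: 0.197
115 8 189.5 dark 189.5 9.3 136
116 8 189.5 dark 189.68 9.6 136
117 8 189.5 dark 189.81 9.6 138
118 8 189.5 dark 189.99 9.7 139
119 8 190.5 dark 190.19 9.7 139
120 8 190.5 dark 190.35 9.7 135
121 8 190.5 dark 190.49 9.7 139
122 8 190.5 dark 190.6 9.7 139
123 8 190.5 dark 190.72 9.5 139
124 8 190.5 dark 190.82 9.6 139
125 7 191.0 dark 191.06 9.4 138
126 7 191.0 dark 191.26 9.3 140
127 7 191.0 dark 191.19 8.4 140
128 4 191.5 dark 191.27 6.5 141
129 0  dark 191.64 5.1 141
130 0  dark 191.98 5.1 141
131 0  dark 192.23 5.7 141
132 0  dark 192.55 7.2 141
133 0  dark 192.61 8.8 141
134 0  dark 192.67 9.3 140
135 0  dark 192.71 9.3 137
136 0  dark 192.53 8.4 137
137 0  dark 192.4 7.6 136
138 0  dark 192.56 6.0 137
139 0  dark 193.19 5.0 137
140 0  dark 193.45 4.9 136
141 0  dark 193.78 5.0 138
142 0  dark 193.94 5.0 138
143 0  dark 193.99 5.0 138
144 0  dark 194.1 4.9 138
145 0  dark 194.25 4.9 137
146 0  dark 194.31 4.8 137
147 0  dark 194.5 4.8 136
148 0  dark 194.8 4.9 136
149 0  dark 194.86 4.6 134
150 0  dark 194.8 4.0 134
151 0  dark 194.81 3.2 134
vertical px/row: [[197.0, 150.0], [194.7, 135.0], [192.2, 119.0], [190.3, 106.7]]
```

The drift is still vertical with no slip visible. Going back to the rack.

```bash
python3 -m crank '[[[0,2,0],[0,0,0]],[[-0.8,4,0],[0,0,0]],[[-0.8,4,0],[0,0,0]],[[-0.8,4,0],[0,0,0]],[[-0.8,4,0],[0,0,0]]]'
python3 -m crank '[[[-0.8,4,0],[0,0,0]],[[-0.8,4,0],[0,0,0]],[[-0.5,4,0],[0,0,0]],[[-0.5,4,0],[0,0,0]],[[0,4,0],[0,0,0]]]'
python3 -m crank '[[[0,4,0],[0,0,0]],[[0,2.2,0],[0,0,0]],[[0,1,-2],[0,0,0]],[[0,0,-3],[0,0,0]],[[0,0,-3],[0,0,0]]]'
python3 -m crank '[[[0,0,0],[0,0,0]],[[0,0,0],[0,0,0]],[[0,0,0],[0,0,0]]]'
python3 -c "
from h import *
S=bot.get_image('scene');cv2.imwrite('pics/s6.png',S)
cv2.imwrite('pics/c6.png',crop(S,320,130,75,110,5))
P=[[.505,.2275,z] for z in (.068,.06)]; print(proj('scene',P))"
```

```text
clock: 16.5
ee_pos: [0.5292, -0.0413, 0.2506]
tool_rot: [[-0.003, 0.377, 0.926], [0.001, 0.926, -0.377], [-1.0, 0.0, -0.003]]
contact_force: [1.3, 0.7, -1.1]
grip_width: 0.197
clock: 17.0
ee_pos: [0.5026, 0.1584, 0.251]
tool_rot: [[-0.003, 0.377, 0.926], [0.0, 0.926, -0.377], [-1.0, -0.001, -0.002]]
contact_force: [0.0, -0.4, -0.1]
grip_width: 0.194
clock: 17.5
ee_pos: [0.5032, 0.2294, 0.1702]
tool_rot: [[-0.002, 0.376, 0.927], [0.0, 0.927, -0.376], [-1.0, -0.001, -0.002]]
contact_force: [1.3, 0.6, -1.8]
grip_width: 0.197
clock: 17.8
ee_pos: [0.5053, 0.2286, 0.1742]
tool_rot: [[0.003, 0.378, 0.926], [0.001, 0.926, -0.378], [-1.0, 0.002, 0.002]]
contact_force: [0.8, 0.3, -1.3]
grip_width: 0.199
[[356.40609764 190.36238262]
 [355.9198259  192.4652314 ]]
```

View pics/c6.png

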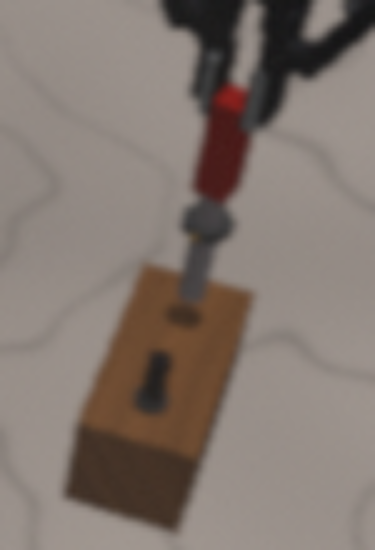

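The hole shows at about crop (183,316), the tip at (193,297). I'll measure the offset.

```bash
python3 - <<'E'
from h import *
S=cv2.imread("pics/s6.png").astype(int)
g=S[...,2]
print(g[180:200,346:368])
k=cen(S.astype(np.uint8),350,190,14,8,lambda c:c[...,2]<78,8); print(mid(k),k.min(0),k.max(0),plane("scene",mid(k),.06))
print(proj("scene",[[.505,.2285,z] for z in(.0745,.06)]))
E
```

```text
[[144 143 141 137 135 135 139 143 145 144 132 104  76  68  71  76  99 126
  143 146 147 147]
 [142 139 135 133 136 139 142 145 147 142 125  95  72  71  72  79 104 131
  145 147 147 147]
 [136 133 128 127 131 137 140 143 145 141 121  88  70  70  72  83 112 138
  146 147 147 147]
 [133 131 122 116 117 120 124 130 137 135 115  82  70  71  75  90 119 142
  147 147 147 147]
 [135 129 117 110 108 107 110 113 116 115  98  76  70  72  77  99 127 144
  148 147 146 147]
 [135 125 113 108 106 105 103 105 107 100  85  71  69  72  79 100 127 140
  144 146 147 148]
 [133 119 109 107 105 104 103 106 105  95  77  70  71  72  79  97 119 129
  134 138 141 143]
 [132 115 108 107 105 105 106 107 106  94  76  70  71  73  80  99 112 117
  118 120 124 129]
 [128 113 108 105 106 106 107 107 106  93  76  71  72  74  84  99 110 113
  111 110 111 112]
 [119 110 106 105 105 106 108 107 105  96  82  77  76  79  90 104 111 111
  110 108 107 105]
 [114 108 106 105 106 107 107 103  98  92  85  82  85  92 101 109 112 110
  109 107 106 103]
 [109 107 105 104 106 106 103  94  82  78  75  75  83  95 105 111 111 109
  1
[... 224 characters left out ...]
106 104  96  85  78  74  70  71  80  97 106 107 107
  105 104 105 106]
 [107 108 108 107 107 107 107 106 104 101  94  89  89  97 106 108 107 105
  105 105 105 108]
 [108 108 108 108 107 107 107 110 111 112 109 108 107 108 108 108 105 104
  104 105 105 107]
 [107 108 108 108 107 107 109 112 115 115 114 113 112 111 110 107 104 104
  104 105 106 104]
 [108 108 108 108 105 106 110 114 116 114 113 113 112 110 108 106 104 105
  106 106 104 103]
 [109 108 108 104  99  99 103 109 111 113 113 112 111 110 107 104 104 104
  107 107 105 106]]
[356.34818712 192.6290568 ] [353.4375 190.6875] [359.1875 194.4375] [[0.50534305 0.22871773 0.06      ]]
[[357.17091496 188.70575044]
 [356.28199882 192.53391881]]
```

```bash
python3 -m crank '[[[0,-0.1,0],[0,0,0]],[[0,0,-1],[0,0,0]],[[0,0,-0.5],[0,0,0]],[[0,0,-0.2],[0,0,0]],[[0,0,-0.2],[0,0,0]]]'
python3 -m crank '[[[0,0,-0.2],[0,0,0]],[[0,0,-0.2],[0,0,0]],[[0,0,0],[0,0,0]]]'
```

```text
clock: 18.35
ee_pos: [0.5044, 0.2269, 0.1527]
tool_rot: [[-0.001, 0.378, 0.926], [-0.0, 0.926, -0.378], [-1.0, -0.001, -0.001]]
contact_force: [0.7, 0.2, -2.2]
grip_width: 0.196
clock: 18.65
ee_pos: [0.5045, 0.227, 0.149]
tool_rot: [[-0.0, 0.378, 0.926], [-0.0, 0.926, -0.378], [-1.0, -0.0, -0.0]]
contact_force: [0.8, -0.6, -1.4]
grip_width: 0.201
```

The nose is in the hole by about 11 mm, with no contact.

```bash
python3 -m crank '[[[0,0,-0.5],[0,0,0]],[[0,0,-0.5],[0,0,0]],[[0,0,-0.5],[0,0,0]],[[0,0,-0.5],[0,0,0]],[[0,0,0],[0,0,0]]]'
python3 -m crank '[[[0,0,-0.2],[0,0,0]],[[0,0,-0.1],[0,0,0]],[[0,0,-0.1],[0,0,0]],[[0,0,0],[0,0,0]]]'
python3 -m crank '[[[0,0,-0.1],[0,0,0]],[[0,0,0],[0,0,0]]]'
```

```text
clock: 19.15
ee_pos: [0.5039, 0.2268, 0.128]
tool_rot: [[-0.002, 0.378, 0.926], [-0.001, 0.926, -0.378], [-1.0, -0.001, -0.002]]
contact_force: [1.0, 0.3, -1.5]
grip_width: 0.198
clock: 19.55
ee_pos: [0.5046, 0.227, 0.1253]
tool_rot: [[0.0, 0.378, 0.926], [0.0, 0.926, -0.378], [-1.0, 0.0, 0.0]]
contact_force: [-0.4, -0.2, -2.5]
grip_width: 0.197
clock: 19.75
ee_pos: [0.5046, 0.227, 0.1243]
tool_rot: [[-0.0, 0.378, 0.926], [0.0, 0.926, -0.378], [-1.0, 0.0, -0.0]]
contact_force: [-1.1, -0.4, -2.9]
grip_width: 0.195
```

```bash
python3 -m crank '[[[0,0,-0.05],[0,0,0]],[[0,0,0],[0,0,0]],[[0,0,0],[0,0,0]]]'
python3 -m crank '[[[0,0,-0.05],[0,0,0]],[[0,0,0],[0,0,0]],[[0,0,0],[0,0,0]]]'
python3 -m crank '[[[0,0,-0.05],[0,0,0]],[[0,0,0],[0,0,0]],[[0,0,0],[0,0,0]]]'
```

```text
clock: 20.05
ee_pos: [0.5046, 0.2271, 0.1238]
tool_rot: [[0.0, 0.378, 0.926], [0.0, 0.926, -0.378], [-1.0, 0.0, 0.0]]
contact_force: [-0.4, 0.1, -1.2]
grip_width: 0.195
clock: 20.35
ee_pos: [0.5048, 0.2271, 0.1237]
tool_rot: [[0.001, 0.378, 0.926], [0.0, 0.926, -0.378], [-1.0, 0.0, 0.0]]
contact_force: [-0.3, -0.2, 0.6]
grip_width: 0.198
clock: 20.65
ee_pos: [0.505, 0.2271, 0.1237]
tool_rot: [[0.001, 0.378, 0.926], [0.0, 0.926, -0.378], [-1.0, 0.001, 0.001]]
contact_force: [0.1, -0.5, 3.8]
grip_width: 0.196
```

The tip is on the floor at the same height as at the grasp. Releasing gently, then rising.

```bash
python3 -m crank '[[[0,0,0.05],[0,0,0]],[[0,0,0],[0,0,0]],[[0,0,0],[0,0,0]]]' 0 20
python3 -m crank '[[[0,0,0],[0,0,0]],[[0,0,0],[0,0,0]],[[0,0,0],[0,0,0]],[[0,0,0],[0,0,0]]]' 3
python3 -m crank '[[[0,0,0],[0,0,0]],[[0,0,0],[0,0,0]],[[0,0,0],[0,0,0]],[[0,0,0],[0,0,0]],[[0,0,0],[0,0,0]]]' 6
python3 -m crank '[[[0,0,1],[0,0,0]],[[0,0,2],[0,0,0]],[[0,0,3],[0,0,0]],[[0,0,3],[0,0,0]],[[0,0,3],[0,0,0]]]'
python3 -m crank '[[[0,0,0],[0,0,0]],[[-3,0,0],[0,0,0]],[[-4,0,0],[0,0,0]],[[-4,0,0],[0,0,0]],[[-4,0,0],[0,0,0]]]'
python3 -m crank '[[[-2,0,0],[0,0,0]],[[0,0,0],[0,0,0]],[[0,0,0],[0,0,0]],[[0,0,0],[0,0,0]]]'
python3 -c "
from h import *
S=bot.get_image('scene');T=bot.get_image('top');cv2.imwrite('pics/s7.png',S);cv2.imwrite('pics/t7.png',T)
cv2.imwrite('pics/c7.png',np.vstack([np.hstack([S,T])[100:290,100:],])[:, :800])
M=np.hstack([crop(S,325,145,60,100,4),crop(T,135,190,70,100,4),crop(S,170,145,60,100,4)]);cv2.imwrite('pics/c7.png',M)"
```

```text
clock: 20.95
ee_pos: [0.5049, 0.2272, 0.1237]
tool_rot: [[0.001, 0.378, 0.926], [0.0, 0.926, -0.378], [-1.0, 0.001, 0.001]]
contact_force: [0.8, -0.9, 4.6]
grip_width: 0.194
clock: 21.35
ee_pos: [0.5044, 0.227, 0.1229]
tool_rot: [[-0.001, 0.378, 0.926], [-0.0, 0.926, -0.378], [-1.0, -0.0, -0.001]]
contact_force: [-0.1, 0.9, 0.0]
grip_width: 0.352
clock: 21.85
ee_pos: [0.5046, 0.2271, 0.1234]
tool_rot: [[0.0, 0.378, 0.926], [0.0, 0.926, -0.378], [-1.0, 0.0, 0.0]]
contact_force: [-0.7, -0.1, 0.2]
grip_width: 0.704
clock: 22.35
ee_pos: [0.5046, 0.227, 0.2454]
tool_rot: [[0.001, 0.378, 0.926], [0.0, 0.926, -0.378], [-1.0, 0.001, 0.001]]
contact_force: [0.4, -0.1, -0.2]
grip_width: 0.701
clock: 22.85
ee_pos: [0.353, 0.2268, 0.2428]
tool_rot: [[-0.001, 0.378, 0.926], [-0.0, 0.926, -0.378], [-1.0, -0.0, -0.001]]
contact_force: [0.4, 0.6, 0.4]
grip_width: 0.708
clock: 23.25
ee_pos: [0.3354, 0.227, 0.2431]
tool_rot: [[-0.0, 0.378, 0.926], [-0.0, 0.926, -0.378], [-1.0, -0.0, 0.0]]
contact_force: [0.7, -0.8, -0.1]
grip_width: 0.7
```

View pics/c7.png

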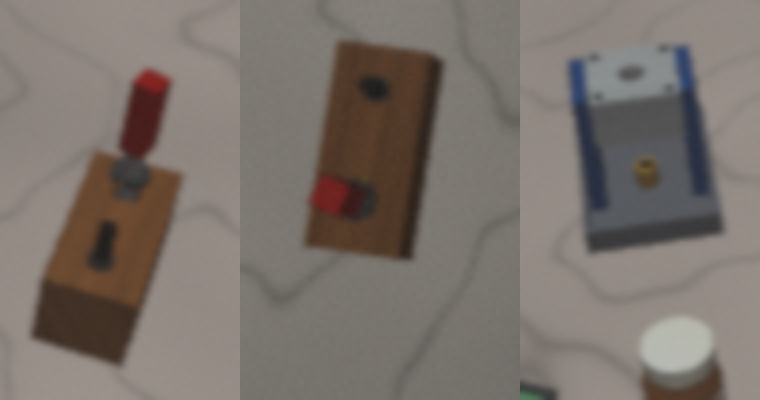

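View pics/t7.png

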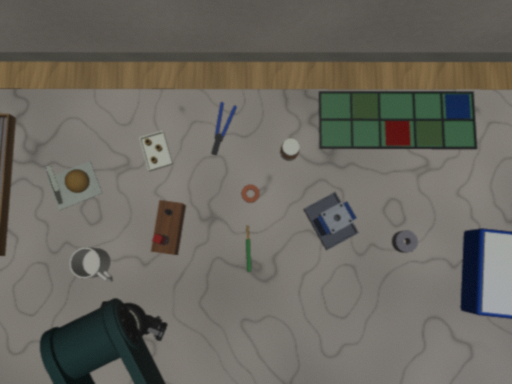

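The drift stands upright in its hole, the bushing is in the tray (scene about (206,188)), and the bystanders look unmoved. One numeric check, then I'll hand in.

```bash
python3 - <<'E'
from h import *
T=cv2.imread("pics/t7.png");T0=cv2.imread("pics/top0.png");S=cv2.imread("pics/s7.png")
hsv=lambda c:cv2.cvtColor(c,cv2.COLOR_BGR2HSV).astype(int)
red=lambda c:(hsv(c)[...,1]>140)&((hsv(c)[...,0]<6)|(hsv(c)[...,0]>170))
a=mid(cen(S,345,155,35,40,lambda c:red(c)&(c[...,2]>100)));b=mid(cen(T,145,225,35,30,lambda c:red(c)&(c[...,2]>90)))
print("handle top",plane("scene",a,.16),plane("top",b,.16),tri(a,b))
k=mid(cen(S,196,175,20,25,lambda c:hsv(c)[...,1]>110));print("bushing",k,plane("scene",k,.013))
d=cv2.absdiff(cv2.GaussianBlur(T,(3,3),0),cv2.GaussianBlur(T0,(3,3),0)).max(2)>45
n,l,st,c=cv2.connectedComponentsWithStats(d.astype(np.uint8));print([(r[:5].tolist()) for r in st[1:] if r[4]>3])
bot.finish_job(); print(bot.read_state()['clock'])
E
```

```text
handle top [[0.50758514 0.22829779 0.16      ]] [[0.50454921 0.22663338 0.16      ]] [0.50461087 0.22767095 0.1575422 ]
bushing [201.11003009 187.69978455] [[ 0.56277039 -0.22333047  0.013     ]]
[[40, 298, 127, 86, 7252], [0, 355, 2, 5, 9], [0, 367, 40, 17, 436]]
the job is handed in; nothing more can be done
the job is handed in; nothing more can be done
```

The job is done and handed in at about 23 s on the robot's clock. No verdict is reported.

**Driving the bushing:** The bushing slid at about 11–14 N net on the drift, and then dropped into the tray. The collar met the block with the tip about 50 mm deep. I held it there for about 1.3 s at 12–13 N, counting the drift's weight. No reading came near 25 N, but I only read the force at the end of each move, so brief peaks in between were not seen.

**Returning the drift:** It went back into its own rack hole and touched the floor at the same height as when I picked it up. I then released it and withdrew the arm.

**Last checks:**
- **Drift:** The handle top is within 1 mm of where it started in each view, at about (0.505, 0.227), which means it is standing upright.
- **Bushing:** It measures about (0.563, −0.223), straight below the bore, on the tray floor.
- **Bystanders:** Comparing the top view before and after shows changes only where the arm is.
- **Disagreement:** The two cameras differ by 2–3 mm on absolute positions. For the final fits I used offsets measured within a single view.

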